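Magnifier arm held level above its stand

TASK

Pick up the bench magnifier's lop-sided arm by gripping its square bar at the balance point, and lift it level off the table. Carry it to its stand and finish holding it there, level and still, with the hub's hole centred over the post about 2 cm above its tip and the lens ring over the white pad; do not lower it on or let go, do not let it touch the stand, and leave the other things on the table where they are.

Things in the scene. Friction and masses are not known exactly. Their poses are not given: they have to be found in the camera images.
- magnifier: loose arm, about 0.5 kg, flat on the table: heavy green hub (52 mm diameter, 40 mm tall, 30 mm upright through hole), aluminium bar 16 mm wide, 14 to 30 mm above the arm's underside, then a light black lens ring (48 mm diameter, 30 mm tall) centred 190 mm from the hub's axis. Origin: hole's axis at the underside; x along the bar to the ring, z up. Balances 52 mm from the hub's axis
- balance_point (a point): the arm's balance point: middle of the bar's section, 52 mm from the hub's axis, 22 mm above the arm's underside; the bar is free from 26 to 166 mm from that axis
- hub_bore (a point): centre of the hub's hole at the arm's underside (same place as the origin of magnifier)
- lens_center (a point): centre of the lens ring at the arm's underside
- stand: the stand, fixed: dark steel base plate 270 x 85 x 12 mm. Origin on the table surface under the post; x points from the post to the white pad. A 20 mm post rises to 75 mm above the table, with a 40 mm collar up to 30 mm. An aluminium fork 115 mm along x from the post, 53 mm high and 44 mm wide, straddles the bar's place.
- post_top (a point): tip of the post, on its axis, 75 mm above the table
- pad_center (a point): centre of the top of the round white pad (48 mm diameter) on the base plate, 190 mm along x from the post, 16 mm above the table
- varnish_bottle: small varnish bottle with white cap, 30 mm diameter, 69 mm tall, loose; to be left alone
- vial_blue: clear vial with blue cap, 28 mm diameter, 52 mm tall, loose; to be left alone
- sherd_c1: brown pottery sherd 49 x 104 x 11 mm, loose; to be left alone

How it is judged:
On the way:
1. the arm is lifted level, clear of the table, gripped at its balance point (height (world z) of each of hub_bore, lens_center above 0.04 m and angle between magnifier's own z axis and vertical below 0.12 rad and horizontal distance between the grasp point and balance_point below 0.018 m and contact force between the fingers and magnifier above 1 N), for 0.2 s.
At the end, for the whole second after the job is handed in: The fingers hold the arm within 18 mm of its balance point; it is level within 0.09 rad (5 degrees) and still, the hub's hole within 9 mm of the post's axis and its underside 6 to 45 mm above the post's tip, the lens ring within 18 mm of the pad's centre, nothing but the gripper carrying it (contact force between the fingers and magnifier above 1 N and horizontal distance between the grasp point and balance_point below 0.018 m and angle between magnifier's own z axis and vertical below 0.09 rad and horizontal distance between hub_bore and post_top below 0.009 m and horizontal distance between lens_center and pad_center below 0.018 m and z of hub_bore in the frame of post_top between 0.006 and 0.045 m and contact force between magnifier and stand below 0.05 N and linear speed of magnifier below 0.02 m/s); the arm keeps its last pose, push and grip.
It fails at once if the magnifier arm touches the stand (contact force between magnifier and stand above 0.5 N).
It fails at once if the magnifier arm is tipped far over (angle between magnifier's own z axis and vertical above 0.4 rad).
It fails at once if another thing is disturbed (distance of any of varnish_bottle, vial_blue, sherd_c1 from where it was at the start of the episode above 0.02 m).
It also fails if it takes over 42 s, if anything falls off the work surface, if the arm or the gripper's body presses on something with over 40 N, if the wrist force passes 120 N, or if a joint passes its speed limit or range.

ROBOT

A 7-joint arm with a two-finger parallel gripper is mounted at the origin on a cart in front of the work surface, level with it; the furniture and walls round the work are solid. World frame = base frame: x ahead of the robot, y to its left, z up, the work surface at z = 0. Lengths are in m, angles in rad, forces in N, time in s.
With the tool pointing down it reaches from about 0.425 to 0.875 m from the base axis. Payload 8.4 kg.
Tool frame: the origin (TCP) lies at the very end of the fingers, on their centre line; the grasp point (between the pads) lies 19 mm behind it (robot.grip_point_offset is the distance from the TCP to the grasp point, in m); x points along the fingers, z is the direction in which the jaws open and shut, and the axes are right-handed (so a half turn about x gives the same grasp; the last joint's range is limited). The gripper opens to 87 mm and grips with 3 to 60 N. Pads are 19 mm wide; open, the fingers measure 117 mm over their backs; the gripper's body (75 mm by 190 mm) begins 51 mm behind the grasp point.
Start: joints at [-1.35, 0.333, 0.04, 1.465, -0.013, 1.343, -0.059], TCP at [0.204, 0.617, 0.223] pointing down, gripper open.
Joint ranges: [-2.58, 2.58], [-0.38, 2.09], [-1.3, 1.39], [0.25, 2.4], [-1.5, 4.64], [0.08, 2.09], [-2.65, 2.65]. Speed limits (rad/s): [2.22, 2.22, 2.79, 2.79, 3.14, 3.14, 3.14].

INTERFACE

Orientations are given as a unit quaternion [w, x, y, z].
In Python, from station import robot gives the robot as it stands.
- The arm moves only by the tool jog_arm, never from a script. Its argument "commands" is a list of rows, each an object with "translation": the shift along the tool's x, y, z in cm, a list of three; "rotation": the turn, a rotation vector about the tool's x, y, z in rad, a list of three; "claw": the opening in per cent of the stroke, from 0 (shut) to 100 (fully open). In form: [{"translation": [dx, dy, dz], "rotation": [wx, wy, wz], "claw": claw}, ...]. A call has 1 to 20 rows; each row shifts and turns the commanded pose from where the row before left it, along the tool's axes as they then stand; what a row does not reach is not made up. A row lasts 1/12 s, in which the tool goes at most 41.7 mm and 7.16 degrees, less where a joint would pass 70% of its speed; a pose out of reach is approached as far as the arm can. A call with a gripper value outside its range is refused whole. The fingers move at their own pace and stop on an object; "grip_force" is the grip in N (left out, the last holds). Time passes only in rows, so rows that do not move let the fingers close. It gives the time, the measured TCP pose, the force and the opening at its end, in the units of the state.
- robot.sense(): the state, without advancing time (a new reading comes with each control period).
- robot.camera(name): name is "scene" or "top" or "wrist"; returns (picture, depth): 480x640x3 uint8, blue, green, red; 480x640 float32, m along the optical axis (not along the pixel's ray), 0 where there is no reading.
- robot.camera_model(name): a dict with "K" (3x3 intrinsics, pixels), "rvec" (rotation vector, rad) and "tvec" (3), from world to camera coordinates, as OpenCV has them. Camera axes: x right, y down, z forward; pixel columns grow to the right and rows downward; lengths in m; the calibration is good to about 2 mm. A picture is of the moment at which its call begins: read the wrist's pose just before it. camera_model takes no time and is no camera call; for the wrist camera it gives the pose at the moment of the call.
- robot.finish_job(): hands the job in, once; it reports no verdict.
The state is a dict: "t": time; "joint_positions": joint angles; "qd": joint speeds; "joint_efforts": joint torques, N m; "tcp_pos": TCP position; "tool_rot": TCP orientation; "contact_force": force on the tool from outside, world axes, zero at the start; "moment": the same for the moment, N m; "finger_gap": finger opening in m.
Only numpy, scipy, OpenCV 4.12 (cv2) and the standard library are available. Lean on these libraries where they do the work, as an engineer would, in place of code of your own. Each camera call takes 0.05 s, during which the arm holds its last target. There are 200 camera calls.

## Working session

There is one attempt and no reset: what is moved stays moved. The work goes in short steps, Python scripts to look and compute and a tool call to move; the robot and the scene stay as the last step left them, time stands still between calls to the robot, and variables do not carry over. Pictures are saved under pics/ and viewed, about 8 in all and at most 12, crops included, and the job is handed in when it is done.

Besides the shell and the picture viewer there is one more tool, called after "Call:" as name(argument=value, ...), one argument or row to a line, values as JSON. jog_arm: Moves the arm, as the interface text tells. Its arguments: {"type":"object","properties":{"commands":{"type":"array","items":{"type":"object","properties":{"translation":{"type":"array","items":{"type":"number"}},"rotation":{"type":"array","items":{"type":"number"}},"claw":{"type":"number"}}}},"grip_force":{"type":"number"}},"required":["commands"]}

```bash
mkdir -p pics
cat > h.py <<'E'
import numpy as np, cv2
from scipy.spatial.transform import Rotation as R
from station import robot
def cloud(name):
    m=robot.camera_model(name); im,d=robot.camera(name)
    K=np.array(m["K"]);Rm=cv2.Rodrigues(np.array(m["rvec"],float))[0];t=np.array(m["tvec"]).ravel()
    v,u=np.mgrid[:480,:640]
    P=np.stack([(u-K[0,2])/K[0,0]*d,(v-K[1,2])/K[1,1]*d,d],-1)
    W=(P-t)@Rm; W[d==0]=np.nan
    return im,d,W
E
python3 - <<'E'
from h import *
for n in("top","scene"):
    im,d,W=cloud(n); cv2.imwrite(f"pics/{n}0.png",im); np.save(f"{n}0.npy",W)
s=robot.sense(); print(s["t"],s["tcp_pos"],s["tool_rot"],s["finger_gap"],s["contact_force"])
E
```

```text
0.1 [0.20422647 0.6166383  0.22177273] [ 0.57283661 -0.41432569  0.57363072  0.41369099] 0.08741939008440751 [0.12384401 0.78334507 0.71238929]
```

View pics/top0.png

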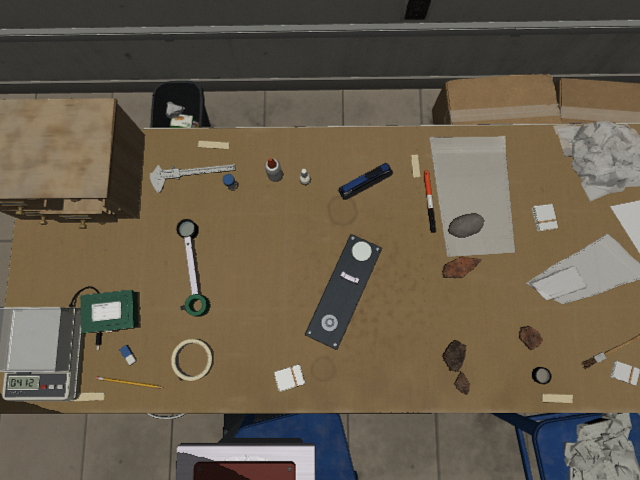

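View pics/scene0.png

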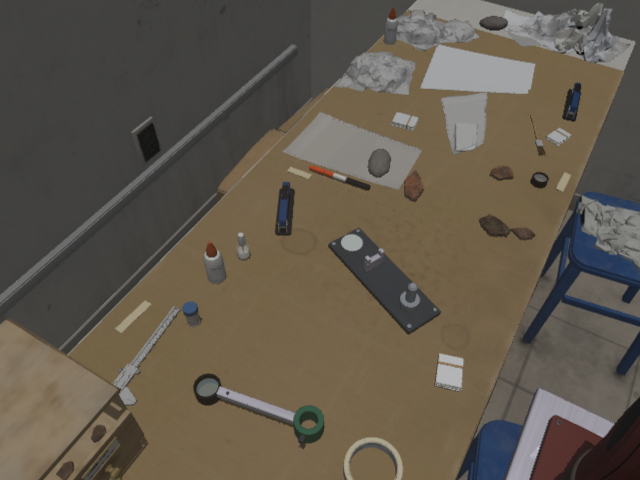

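The top view shows the hub at (196,305), the lens ring at (187,229), the post at (330,323), the pad at (361,251) and the fork at (349,277). The vial is at (229,182) and the bottle at (305,176), both well away from the route. The scene view agrees.

Run:
```python
from h import *
im=cv2.imread("pics/top0.png"); W=np.load("top0.npy")
hsv=cv2.cvtColor(im,cv2.COLOR_BGR2HSV)
def box(a,b,c,d,mask): 
    m=np.zeros((480,640),bool); m[b:d,a:c]=mask[b:d,a:c]; return m
z=W[...,2]
def rep(n,m):
    P=W[m]; P=P[~np.isnan(P[:,0])]
    c,r=cv2.minEnclosingCircle(P[:,:2].astype(np.float32)); print(n,len(P),"mean",P.mean(0).round(4),"zmed/max",np.median(P[:,2]).round(4),P[:,2].max().round(4),"circ",np.round(c,4),round(r,4)); return P
rep("table",box(230,230,300,300,z<1))
rep("hub",box(180,290,212,320,(z>.032)))
rep("ring",box(172,215,202,243,(z>.024)))
P=rep("bar",box(180,243,205,291,(z>.022)))
c=P[:,:2].mean(0);v=np.linalg.svd(P[:,:2]-c)[2][0];print("dir",v,"width",np.ptp((P[:,:2]-c)@[-v[1],v[0]]))
rep("posttop",box(315,308,345,338,(z>.065)))
rep("collar",box(315,308,345,338,(z>.025)&(z<.04)))
rep("pad",box(345,236,378,266,(hsv[...,2]>170)))
rep("fork",box(335,265,365,290,(z>.04)))
P=rep("base",box(300,230,385,352,(z>.009)&(z<.014)))
print("baserect",cv2.minAreaRect(P[:,:2].astype(np.float32)))
x=np.array(robot.camera_model("top")["K"]);print(x[0,0],x[0,2],x[1,2])
s=robot.sense()["tool_rot"];print(R.from_quat(s,scalar_first=True).as_matrix().round(3))
```

```text
table 4885 mean [ 5.687e-01 -3.840e-02 -1.000e-04] zmed/max -0.0 0.0082 circ [ 0.5694 -0.0373] 0.1217
hub 285 mean [0.4684 0.1193 0.0389] zmed/max 0.039 0.0457 circ [0.4712 0.1227] 0.0321
ring 145 mean [0.6482 0.151  0.029 ] zmed/max 0.0291 0.0347 circ [0.6476 0.1521] 0.031
bar 349 mean [0.56   0.1343 0.0289] zmed/max 0.0291 0.0348 circ [0.5605 0.1343] 0.0593
dir [-0.98279246 -0.18471326] width 0.017663106839738846
posttop 60 mean [ 0.4262 -0.1962  0.0724] zmed/max 0.073 0.0783 circ [ 0.4263 -0.1962] 0.0097
collar 157 mean [ 0.4257 -0.1963  0.0295] zmed/max 0.0298 0.0358 circ [ 0.4263 -0.1964] 0.0197
pad 275 mean [ 0.5984 -0.2761  0.015 ] zmed/max 0.015 0.0205 circ [ 0.5985 -0.2761] 0.0231
fork 61 mean [ 0.5296 -0.2449  0.048 ] zmed/max 0.0501 0.0569 circ [ 0.5309 -0.245 ] 0.0219
base 2408 mean [ 0.4991 -0.23    0.0115] zmed/max 0.0115 0.014 circ [ 0.503  -0.2317] 0.1394
baserect ((0.5031054019927979, -0.23207974433898926), (0.08459116518497467, 0.26943033933639526), 65.07747650146484)
496.7632836647656 313.2473148423074 238.30078966051207
[[-0.    -0.949  0.314]
 [-0.001  0.314  0.949]
 [-1.    -0.    -0.001]]
```

Call:
jog_arm(
  commands=[
    {"translation": [0, -1.2, -1.0]},
    {"translation": [0, -2.4, -2.0]},
    {"translation": [0, -2.5, -2.0]},
    {"translation": [0, -2.5, -2.0]},
    {"translation": [0, -2.5, -2.1]},
    {"translation": [0, -2.5, -2.1]},
    {"translation": [0, -2.5, -2.1]},
    {"translation": [0, -2.5, -2.1]},
    {"translation": [0, -2.5, -2.1]},
    {"translation": [0, -2.5, -2.1]},
    {"translation": [0, -2.5, -2.1]},
    {"translation": [0, -2.5, -2.1]},
    {"translation": [0, -2.5, -2.1]},
    {"translation": [0, -2.5, -2.1]},
    {"translation": [0, -2.5, -2.1]},
    {"translation": [0, -2.5, -2.1]},
    {"translation": [0, -2.5, -2.1]},
    {"translation": [0, -2.5, -2.1]},
    {"translation": [0, -2.2, -1.5]},
    {"translation": [0, -1.2, -1.0]},
  ],
)

```text
invalid input
```

Call:
jog_arm(
  commands=[
    {"rotation": [-0.08, 0, 0]},
    {"rotation": [-0.1, 0, 0]},
    {"rotation": [-0.1, 0, 0]},
    {"rotation": [-0.1, 0, 0]},
    {"rotation": [-0.08, 0, 0]},
    {"rotation": [-0.046, 0, 0]},
    {},
    {},
  ],
)

```text
invalid input
```

Run:
```python
from h import *
im,d,W=cloud("wrist"); cv2.imwrite("pics/w1.png",im); np.save("w1.npy",W)
s=robot.sense(); print(s["t"],s["tcp_pos"],s["contact_force"]);print(R.from_quat(s["tool_rot"],scalar_first=True).as_matrix().round(3))
```

```text
0.15 [0.20424614 0.61672293 0.22188424] [-0.61780837  0.3066717  -0.28899889]
[[-0.    -0.949  0.314]
 [-0.001  0.314  0.949]
 [-1.    -0.    -0.001]]
```

View pics/w1.png

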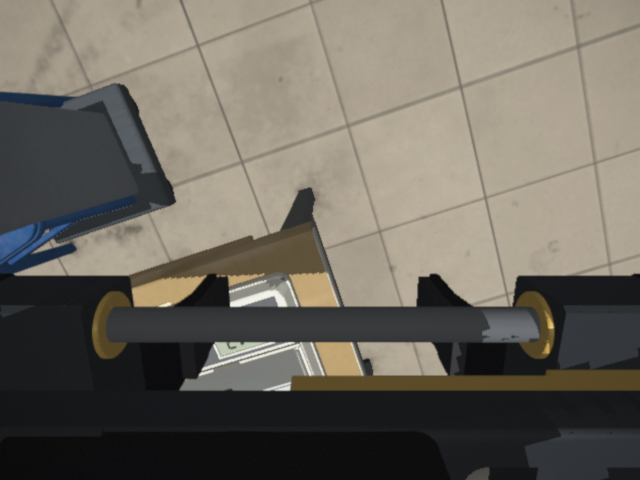

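Both moves were refused because every row needs all three fields, so the arm is still at the start. The wrist picture shows only the floor and the scale, with the jaws at the bottom. I'll resend the moves with complete rows.

Call:
jog_arm(
  commands=[
    {"translation": [0, -1.2, -1.0], "rotation": [0, 0, 0], "claw": 100},
    {"translation": [0, -2.4, -2.0], "rotation": [0, 0, 0], "claw": 100},
    {"translation": [0, -2.5, -2.0], "rotation": [0, 0, 0], "claw": 100},
    {"translation": [0, -2.5, -2.0], "rotation": [0, 0, 0], "claw": 100},
    {"translation": [0, -2.5, -2.1], "rotation": [0, 0, 0], "claw": 100},
    {"translation": [0, -2.5, -2.1], "rotation": [0, 0, 0], "claw": 100},
    {"translation": [0, -2.5, -2.1], "rotation": [0, 0, 0], "claw": 100},
    {"translation": [0, -2.5, -2.1], "rotation": [0, 0, 0], "claw": 100},
    {"translation": [0, -2.5, -2.1], "rotation": [0, 0, 0], "claw": 100},
    {"translation": [0, -2.5, -2.1], "rotation": [0, 0, 0], "claw": 100},
    {"translation": [0, -2.5, -2.1], "rotation": [0, 0, 0], "claw": 100},
    {"translation": [0, -2.5, -2.1], "rotation": [0, 0, 0], "claw": 100},
    {"translation": [0, -2.5, -2.1], "rotation": [0, 0, 0], "claw": 100},
    {"translation": [0, -2.5, -2.1], "rotation": [0, 0, 0], "claw": 100},
    {"translation": [0, -2.5, -2.1], "rotation": [0, 0, 0], "claw": 100},
    {"translation": [0, -2.5, -2.1], "rotation": [0, 0, 0], "claw": 100},
    {"translation": [0, -2.5, -2.1], "rotation": [0, 0, 0], "claw": 100},
    {"translation": [0, -2.2, -1.5], "rotation": [0, 0, 0], "claw": 100},
    {"translation": [0, -1.2, -1.0], "rotation": [0, 0, 0], "claw": 100},
    {"translation": [0, 0, 0], "rotation": [0, 0, 0], "claw": 100},
  ],
  grip_force=30,
)

```text
t: 1.82
tcp_pos: [0.5126, 0.1237, 0.2225]
tool_rot: [0.574, -0.413, 0.575, 0.412]
contact_force: [0.0, 0.1, -0.7]
finger_gap: 0.0869
```

Call:
jog_arm(
  commands=[
    {"translation": [0, 0, 0], "rotation": [-0.08, 0, 0], "claw": 100},
    {"translation": [0, 0, 0], "rotation": [-0.1, 0, 0], "claw": 100},
    {"translation": [0, 0, 0], "rotation": [-0.1, 0, 0], "claw": 100},
    {"translation": [0, 0, 0], "rotation": [-0.1, 0, 0], "claw": 100},
    {"translation": [0, 0, 0], "rotation": [-0.08, 0, 0], "claw": 100},
    {"translation": [0, 0, 0], "rotation": [-0.046, 0, 0], "claw": 100},
    {"translation": [0, 0, 0], "rotation": [0, 0, 0], "claw": 100},
    {"translation": [0, 0, 0], "rotation": [0, 0, 0], "claw": 100},
  ],
)

```text
t: 2.48
tcp_pos: [0.5107, 0.1284, 0.2224]
tool_rot: [0.452, -0.544, 0.452, 0.544]
contact_force: [-0.1, -0.1, 1.2]
finger_gap: 0.0866
```

Run:
```python
from h import *
s=robot.sense(); print(s["t"],s["tcp_pos"],s["contact_force"]);print(R.from_quat(s["tool_rot"],scalar_first=True).as_matrix().round(3))
im,d,W=cloud("wrist"); cv2.imwrite("pics/w2.png",im); np.save("w2.npy",W)
```

```text
2.4833 [0.51070529 0.12835365 0.22243019] [-0.05426929 -0.12073731  1.20421371]
[[-0.    -0.983 -0.184]
 [ 0.    -0.184  0.983]
 [-1.     0.     0.   ]]
```

View pics/w2.png

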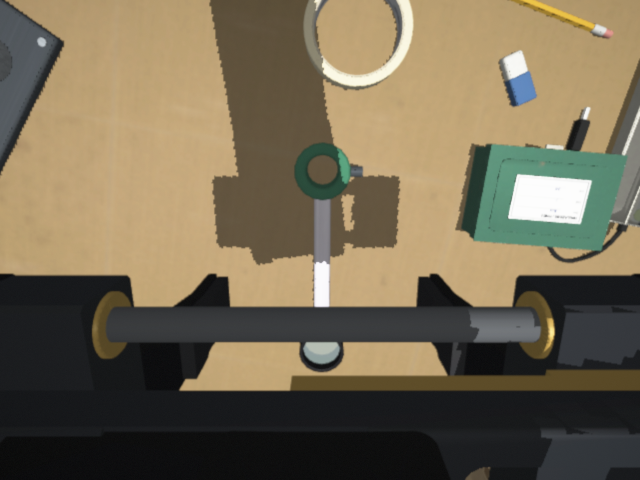

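The wrist view shows the hub at (322,171) with its knob at (355,170), and the bar runs straight down the picture to the ring at (322,352). So the jaws are already lined up with the bar; next I'll fit the hub's centre.

Run:
```python
from h import *
im=cv2.imread("pics/w2.png");W=np.load("w2.npy")
z=W[...,2]; m=np.zeros(z.shape,np.uint8); m[135:205,285:372]=((z>.034)&(z<.048))[135:205,285:372]
m=cv2.morphologyEx(m,cv2.MORPH_CLOSE,np.ones((5,5)))
m=cv2.morphologyEx(m,cv2.MORPH_OPEN,cv2.getStructuringElement(cv2.MORPH_ELLIPSE,(13,13)))
M=m.astype(bool)&(z>.036); P=W[M]; c,r=cv2.minEnclosingCircle(P[:,:2].astype(np.float32)); print("hub",c,r,P.mean(0),np.median(P[:,2]),np.unique(np.where(M)[0])[[0,-1]],np.unique(np.where(M)[1])[[0,-1]])
# hole via contour
cs,h=cv2.findContours(m,cv2.RETR_CCOMP,cv2.CHAIN_APPROX_NONE)
for k in cs:print("cont",len(k),cv2.minEnclosingCircle(k))
b=np.zeros(z.shape,bool);b[205:300,300:345]=((z>.022)&(z<.036))[205:300,300:345]
Q=W[b];q=Q[:,:2].mean(0);v=np.linalg.svd(Q[:,:2]-q,full_matrices=False)[2][0];v*=np.sign(v[0]);print("bar",Q.mean(0),v,np.median(Q[:,2]))
for n,p in(("hub",np.array(c)),):
    hp=q+((p-q)@v)*v; print("off line",p-hp,"balance",hp+.052*v)
```

```text
hub (0.4684775173664093, 0.11940821260213852) 0.02589857578277588 [0.46719687 0.12123177 0.03914231] 0.039212736153427984 [142 199] [298 350]
cont 100 ((321.0, 185.0), 23.19492530822754)
cont 134 ((325.0, 163.0), 27.51373291015625)
bar [0.54656587 0.13353887 0.02925286] [0.98341414 0.1813743 ] 0.02926952362356952
off line [-4.84137690e-05  2.62500171e-04] balance [0.51966347 0.12857718]
```

Call:
jog_arm(
  commands=[
    {"translation": [1.0, -0.5, -0.1], "rotation": [0, 0, 0], "claw": 100},
    {"translation": [2.0, -0.4, -0.05], "rotation": [0, 0, 0], "claw": 100},
    {"translation": [2.5, 0, 0], "rotation": [0, 0, 0], "claw": 100},
    {"translation": [2.5, 0, 0], "rotation": [0, 0, 0], "claw": 100},
    {"translation": [2.5, 0, 0], "rotation": [0, 0, 0], "claw": 100},
    {"translation": [2.5, 0, 0], "rotation": [0, 0, 0], "claw": 100},
    {"translation": [2.0, 0, 0], "rotation": [0, 0, 0], "claw": 100},
    {"translation": [2.0, 0, 0], "rotation": [0, 0, 0], "claw": 100},
    {"translation": [1.5, 0, 0], "rotation": [0, 0, 0], "claw": 100},
    {"translation": [1.2, 0, 0], "rotation": [0, 0, 0], "claw": 100},
    {"translation": [0.8, 0, 0], "rotation": [0, 0, 0], "claw": 100},
    {"translation": [0.6, 0, 0], "rotation": [0, 0, 0], "claw": 100},
    {"translation": [0.4, 0, 0], "rotation": [0, 0, 0], "claw": 100},
    {"translation": [0, 0, 0], "rotation": [0, 0, 0], "claw": 100},
    {"translation": [0, 0, 0], "rotation": [0, 0, 0], "claw": 100},
  ],
)

```text
t: 3.78
tcp_pos: [0.5206, 0.128, 0.0079]
tool_rot: [-0.452, 0.544, -0.451, -0.544]
contact_force: [0.4, -0.2, 0.5]
finger_gap: 0.0872
```

Run:
```python
from h import *
s=robot.sense(); T=R.from_quat(s["tool_rot"],scalar_first=True).as_matrix()
print(s["t"],s["tcp_pos"],s["contact_force"],T.round(3))
print("err in tool cm",(T.T@(np.array([.5197,.1286,.005])-s["tcp_pos"])*100).round(2))
```

```text
3.7833 [0.52056585 0.12802224 0.0079495 ] [ 0.44390182 -0.21122815  0.50362151] [[ 0.001 -0.983 -0.185]
 [ 0.    -0.185  0.983]
 [-1.    -0.001  0.   ]]
err in tool cm [0.29 0.07 0.07]
```

Call:
jog_arm(
  commands=[
    {"translation": [0.3, 0.07, 0.07], "rotation": [0, 0, 0], "claw": 100},
    {"translation": [0, 0, 0], "rotation": [0, 0, 0], "claw": 60},
    {"translation": [0, 0, 0], "rotation": [0, 0, 0], "claw": 40},
    {"translation": [0, 0, 0], "rotation": [0, 0, 0], "claw": 25},
    {"translation": [0, 0, 0], "rotation": [0, 0, 0], "claw": 0},
    {"translation": [0, 0, 0], "rotation": [0, 0, 0], "claw": 0},
    {"translation": [0, 0, 0], "rotation": [0, 0, 0], "claw": 0},
    {"translation": [0, 0, 0], "rotation": [0, 0, 0], "claw": 0},
    {"translation": [0, 0, 0], "rotation": [0, 0, 0], "claw": 0},
    {"translation": [0, 0, 0], "rotation": [0, 0, 0], "claw": 0},
    {"translation": [0, 0, 0], "rotation": [0, 0, 0], "claw": 0},
    {"translation": [0, 0, 0], "rotation": [0, 0, 0], "claw": 0},
  ],
  grip_force=40,
)

```text
t: 4.78
tcp_pos: [0.5194, 0.1285, 0.0046]
tool_rot: [-0.451, 0.544, -0.451, -0.544]
contact_force: [0.5, 0.2, -0.0]
finger_gap: 0.0215
```

Call:
jog_arm(
  commands=[
    {"translation": [-0.2, 0, 0], "rotation": [0, 0, 0], "claw": 0},
    {"translation": [-0.4, 0, 0], "rotation": [0, 0, 0], "claw": 0},
    {"translation": [-0.7, 0, 0], "rotation": [0, 0, 0], "claw": 0},
    {"translation": [-1, 0, 0], "rotation": [0, 0, 0], "claw": 0},
    {"translation": [-1, 0, 0], "rotation": [0, 0, 0], "claw": 0},
    {"translation": [-1, 0, 0], "rotation": [0, 0, 0], "claw": 0},
    {"translation": [-1, 0, 0], "rotation": [0, 0, 0], "claw": 0},
    {"translation": [-1, 0, 0], "rotation": [0, 0, 0], "claw": 0},
    {"translation": [-1, 0, 0], "rotation": [0, 0, 0], "claw": 0},
    {"translation": [-0.5, 0, 0], "rotation": [0, 0, 0], "claw": 0},
    {"translation": [-0.2, 0, 0], "rotation": [0, 0, 0], "claw": 0},
    {"translation": [0, 0, 0], "rotation": [0, 0, 0], "claw": 0},
    {"translation": [0, 0, 0], "rotation": [0, 0, 0], "claw": 0},
    {"translation": [0, 0, 0], "rotation": [0, 0, 0], "claw": 0},
  ],
)

```text
t: 5.95
tcp_pos: [0.5189, 0.1284, 0.084]
tool_rot: [0.451, -0.544, 0.452, 0.544]
contact_force: [0.2, 0.4, -5.8]
finger_gap: 0.0158
```

Run:
```python
from h import *
s=robot.sense(); print(s["t"],s["tcp_pos"],s["contact_force"],s["moment"])
im,d,W=cloud("scene"); cv2.imwrite("pics/s3.png",im); np.save("s3.npy",W)
im,d,W=cloud("wrist"); cv2.imwrite("pics/w3.png",im); np.save("w3.npy",W)
```

```text
5.95 [0.51893633 0.12836895 0.0839616 ] [ 0.20015322  0.42058071 -5.83579789] [ 0.09440162  0.02230017 -0.04860445]
```

View pics/w3.png

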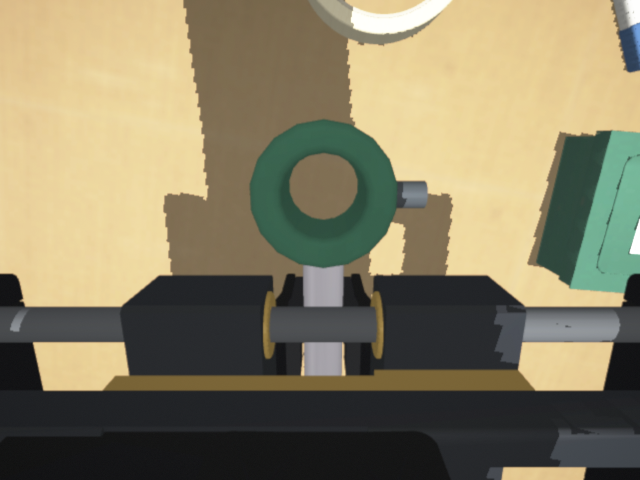

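View pics/s3.png

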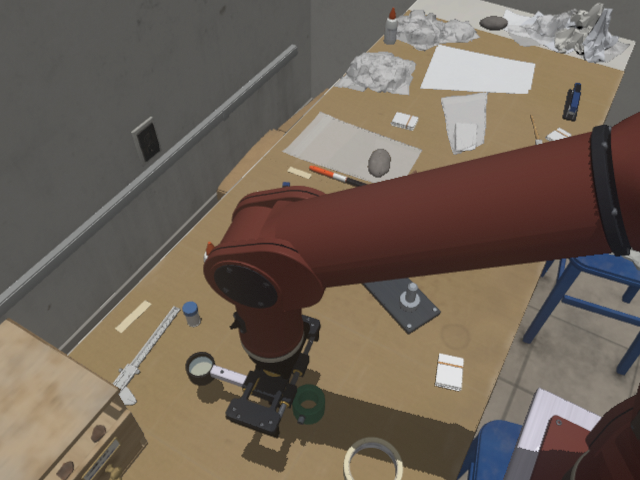

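It's gripped and lifted. In the wrist view the hub is at (323,193) and the bar is centred between the pads; in the scene view the ring is off the table at (201,368). Now I'll check the tilt numerically.

```bash
cat > chk.py <<'E'
from h import *
def chk(im,W,show=True):
    s=robot.sense(); tcp=np.array(s["tcp_pos"]); T=R.from_quat(s["tool_rot"],scalar_first=True).as_matrix()
    hsv=cv2.cvtColor(im,cv2.COLOR_BGR2HSV); z=W[...,2]; z0=tcp[2]-.0046
    m=(hsv[...,0]>60)&(hsv[...,0]<90)&(hsv[...,1]>90)&(abs(z-z0-.04)<.01); m[:,:240]=0; m[:,400:]=0; m[290:]=0
    m=cv2.morphologyEx(m.astype(np.uint8),cv2.MORPH_OPEN,np.ones((5,5))).astype(bool)
    P=W[m]; A=np.c_[P[:,:2]-P[:,:2].mean(0),np.ones(len(P))]; k=np.linalg.lstsq(A,P[:,2],rcond=None)[0]
    g=P[abs(A@k-P[:,2])<.004]; A=np.c_[g[:,:2]-g[:,:2].mean(0),np.ones(len(g))]; k=np.linalg.lstsq(A,g[:,2],rcond=None)[0]
    c,r=cv2.minEnclosingCircle(g[:,:2].astype(np.float32)); c=np.array(c)
    u=-T[:2,1]; print("t",s["t"],"tcp",tcp.round(4),"hub",c.round(4),"r",round(r,4),"topz-under",k[2].round(4),(k[2]-.0392).round(4),"expected",z0.round(4),"slope along/across",(k[:2]@u).round(3),(k[:2]@T[:2,2]).round(3))
    print("hub->tcp in tool y,z mm",((c-tcp[:2])@T[:2,1:]*1000).round(1)); return c,k,T,tcp
E
python3 - <<'E'
from chk import *
c,k,T,tcp=chk(cv2.imread("pics/w3.png"),np.load("w3.npy"))
W=np.load("s3.npy"); M=np.zeros((480,640),bool); M[345:390,180:222]=1
P=W[M];P=P[P[:,2]>.07]; print("ring",P.mean(0),np.percentile(P[:,2],[10,50,90]),cv2.minEnclosingCircle(P[P[:,2]>.1][:,:2].astype(np.float32)))
E
```

```text
t 6.05 tcp [0.519  0.1284 0.084 ] hub [0.4688 0.1189] r 0.0254 topz-under 0.1173 0.0781 expected 0.0794 slope along/across -0.007 -0.001
hub->tcp in tool y,z mm [51.  0.]
ring [0.64886143 0.1573474  0.09830531] [0.09002642 0.09726964 0.1068679 ] ((0.6440565586090088, 0.15692883729934692), 0.03378187492489815)
```

Level to within 0.01 rad. Now I'll raise it 5 cm, carry it across, then turn it.

Call:
jog_arm(
  commands=[
    {"translation": [-0.5, 0, 0], "rotation": [0, 0, 0], "claw": 0},
    {"translation": [-1, 0, 0], "rotation": [0, 0, 0], "claw": 0},
    {"translation": [-1, 0, 0], "rotation": [0, 0, 0], "claw": 0},
    {"translation": [-1, 0, 0], "rotation": [0, 0, 0], "claw": 0},
    {"translation": [-1, 0, 0], "rotation": [0, 0, 0], "claw": 0},
    {"translation": [-0.5, 0, 0], "rotation": [0, 0, 0], "claw": 0},
    {"translation": [0, 0, 0], "rotation": [0, 0, 0], "claw": 0},
  ],
)

```text
t: 6.63
tcp_pos: [0.5204, 0.1288, 0.1365]
tool_rot: [-0.452, 0.545, -0.45, -0.544]
contact_force: [0.9, -0.3, -6.3]
finger_gap: 0.0156
```

Call:
jog_arm(
  commands=[
    {"translation": [0, 0.15, -0.5], "rotation": [0, 0, 0], "claw": 0},
    {"translation": [0, 0.35, -1.0], "rotation": [0, 0, 0], "claw": 0},
    {"translation": [0, 0.6, -1.8], "rotation": [0, 0, 0], "claw": 0},
    {"translation": [0, 0.7, -2.2], "rotation": [0, 0, 0], "claw": 0},
    {"translation": [0, 0.7, -2.2], "rotation": [0, 0, 0], "claw": 0},
    {"translation": [0, 0.7, -2.2], "rotation": [0, 0, 0], "claw": 0},
    {"translation": [0, 0.7, -2.2], "rotation": [0, 0, 0], "claw": 0},
    {"translation": [0, 0.7, -2.2], "rotation": [0, 0, 0], "claw": 0},
    {"translation": [0, 0.7, -2.2], "rotation": [0, 0, 0], "claw": 0},
    {"translation": [0, 0.7, -2.2], "rotation": [0, 0, 0], "claw": 0},
    {"translation": [0, 0.7, -2.2], "rotation": [0, 0, 0], "claw": 0},
    {"translation": [0, 0.7, -2.2], "rotation": [0, 0, 0], "claw": 0},
    {"translation": [0, 0.7, -2.2], "rotation": [0, 0, 0], "claw": 0},
    {"translation": [0, 0.7, -2.2], "rotation": [0, 0, 0], "claw": 0},
    {"translation": [0, 0.7, -2.2], "rotation": [0, 0, 0], "claw": 0},
    {"translation": [0, 0.6, -1.8], "rotation": [0, 0, 0], "claw": 0},
    {"translation": [0, 0.4, -1.2], "rotation": [0, 0, 0], "claw": 0},
    {"translation": [0, 0.2, -0.6], "rotation": [0, 0, 0], "claw": 0},
    {"translation": [0, 0, 0], "rotation": [0, 0, 0], "claw": 0},
  ],
)

```text
t: 8.22
tcp_pos: [0.4745, -0.2206, 0.1342]
tool_rot: [0.452, -0.543, 0.453, 0.544]
contact_force: [0.3, 0.1, -6.7]
finger_gap: 0.0152
```

Call:
jog_arm(
  commands=[
    {"translation": [0, 0, 0], "rotation": [0.02, 0, 0], "claw": 0},
    {"translation": [0, 0, 0], "rotation": [0.04, 0, 0], "claw": 0},
    {"translation": [0, 0, 0], "rotation": [0.07, 0, 0], "claw": 0},
    {"translation": [0, 0, 0], "rotation": [0.08, 0, 0], "claw": 0},
    {"translation": [0, 0, 0], "rotation": [0.09, 0, 0], "claw": 0},
    {"translation": [0, 0, 0], "rotation": [0.09, 0, 0], "claw": 0},
    {"translation": [0, 0, 0], "rotation": [0.08, 0, 0], "claw": 0},
    {"translation": [0, 0, 0], "rotation": [0.07, 0, 0], "claw": 0},
    {"translation": [0, 0, 0], "rotation": [0.05, 0, 0], "claw": 0},
    {"translation": [0, 0, 0], "rotation": [0.03, 0, 0], "claw": 0},
    {"translation": [0, 0, 0], "rotation": [0, 0, 0], "claw": 0},
    {"translation": [0, 0, 0], "rotation": [0, 0, 0], "claw": 0},
    {"translation": [0, 0, 0], "rotation": [0, 0, 0], "claw": 0},
    {"translation": [0, 0, 0], "rotation": [0, 0, 0], "claw": 0},
  ],
)

```text
t: 9.38
tcp_pos: [0.476, -0.2181, 0.1346]
tool_rot: [0.596, -0.381, 0.596, 0.381]
contact_force: [0.2, -0.6, -6.4]
finger_gap: 0.0156
```

```bash
cat > fin.py <<'E'
from chk import *
import sys
n=sys.argv[1]
im,d,W=cloud("wrist"); cv2.imwrite(f"pics/{n}.png",im)
c,k,T,tcp=chk(im,W)
post=np.array([.4262,-.1963]); a=-.4337
print("hub-post",(c-post).round(4),"yaw err",np.arctan2(-T[1,1],-T[0,1])-a)
goal=post+(tcp[:2]-c); e=goal-tcp[:2]; print("tool yz cm",(e@T[:2,1:]*100).round(2),"x cm",(tcp[2]-.0996)*100,"tool x axis",T[:,0].round(3))
E
python3 fin.py w4
```

```text
t 9.4333 tcp [ 0.4759 -0.2183  0.1345] hub [ 0.4297 -0.1971] r 0.0256 topz-under 0.1678 0.1286 expected 0.1299 slope along/across -0.004 -0.001
hub->tcp in tool y,z mm [50.9 -0.1]
hub-post [ 0.0035 -0.0008] yaw err 0.0006740568803714764
tool yz cm [ 0.35 -0.08] x cm 3.4937196934375607 tool x axis [-0.  0. -1.]
```

View pics/w4.png

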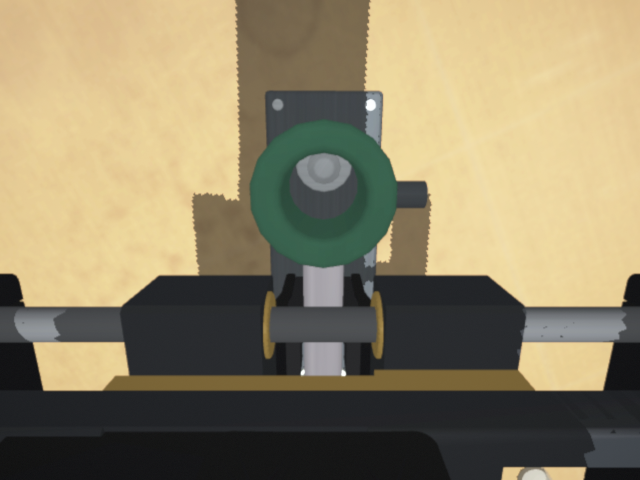

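The post's tip shows through the hole at (323,168), laterally centred. I'll correct by 3.5 mm and lower to about 2 cm above the tip.

Call:
jog_arm(
  commands=[
    {"translation": [0, 0.2, -0.05], "rotation": [0, 0, 0], "claw": 0},
    {"translation": [0, 0.15, -0.03], "rotation": [0, 0, 0], "claw": 0},
    {"translation": [0.3, 0, 0], "rotation": [0, 0, 0], "claw": 0},
    {"translation": [0.6, 0, 0], "rotation": [0, 0, 0], "claw": 0},
    {"translation": [0.7, 0, 0], "rotation": [0, 0, 0], "claw": 0},
    {"translation": [0.7, 0, 0], "rotation": [0, 0, 0], "claw": 0},
    {"translation": [0.5, 0, 0], "rotation": [0, 0, 0], "claw": 0},
    {"translation": [0.3, 0, 0], "rotation": [0, 0, 0], "claw": 0},
    {"translation": [0.1, 0, 0], "rotation": [0, 0, 0], "claw": 0},
    {"translation": [0, 0, 0], "rotation": [0, 0, 0], "claw": 0},
    {"translation": [0, 0, 0], "rotation": [0, 0, 0], "claw": 0},
    {"translation": [0, 0, 0], "rotation": [0, 0, 0], "claw": 0},
    {"translation": [0, 0, 0], "rotation": [0, 0, 0], "claw": 0},
    {"translation": [0, 0, 0], "rotation": [0, 0, 0], "claw": 0},
  ],
)

```text
t: 10.6
tcp_pos: [0.4725, -0.2179, 0.1028]
tool_rot: [0.596, -0.381, 0.596, 0.381]
contact_force: [1.1, -0.5, -6.7]
finger_gap: 0.0156
```

```bash
python3 fin.py w5
python3 - <<'E'
from h import *
im,d,W=cloud("wrist"); z=W[...,2]; M=np.zeros(z.shape,bool); M[140:225,285:362]=1
M&=(abs(z-.073)<.006); P=W[M]; print("post tip (wrist)",len(P),P.mean(0),cv2.minEnclosingCircle(P[:,:2].astype(np.float32)))
im,d,W=cloud("scene"); cv2.imwrite("pics/s5.png",im[150:450,180:580])
im,d,W=cloud("top"); cv2.imwrite("pics/t5.png",im); z=W[...,2]
M=np.zeros(z.shape,bool); M[225:275,335:390]=1; M&=(abs(z-.125)<.02); P=W[M]; print("ring top",len(P),P.mean(0) if len(P) else 0,cv2.minEnclosingCircle(P[:,:2].astype(np.float32)) if len(P) else 0)
E
```

```text
t 10.65 tcp [ 0.4725 -0.2178  0.1028] hub [ 0.4264 -0.1964] r 0.0257 topz-under 0.1361 0.0969 expected 0.0982 slope along/across -0.004 -0.001
hub->tcp in tool y,z mm [50.8  0. ]
hub-post [ 0.0002 -0.0001] yaw err -3.9726357563385495e-05
tool yz cm [0.02 0.  ] x cm 0.31567797513890605 tool x axis [ 0.  0. -1.]
post tip (wrist) 1134 [ 0.42570174 -0.19493091  0.07284526] ((0.42619195580482483, -0.19509726762771606), 0.01002858392894268)
ring top 392 [ 0.59715907 -0.27753883  0.11859315] ((0.5954349040985107, -0.27690550684928894), 0.025962870568037033)
```

View pics/w5.png

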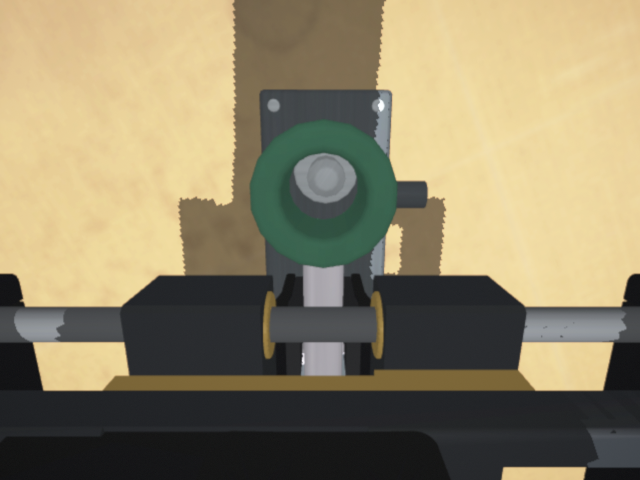

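View pics/s5.png

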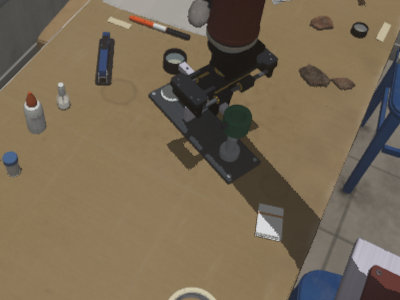

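The final views show the hub over the post, with the tip centred in the hole at (326,177), and the ring over the pad. The bottle and vial stand as before. I'm handing in.

```bash
python3 -c "
from station import robot
s=robot.sense();print(s['t'],s['tcp_pos'],max(map(abs,s['qd'])),s['contact_force'],s['finger_gap']);print(robot.finish_job())"
```

```text
10.8 [ 0.47237355 -0.21779861  0.10262391] 0.0025563411546495746 [-0.5749412   0.20996962 -6.03502602] 0.015419148047532461
the job is handed in; nothing more can be done
None
```

I gripped the magnifier arm by its bar at the balance point, lifted it level, carried it over the stand and handed it in at 10.8 s, still held there. `finish_job` gives no verdict, so these are my own last checks:

| Check | Last reading | Limit |
|---|---|---|
| Hub's hole to post's axis | 0.2 mm with the post from the top camera, about 1.3 mm from the wrist camera | 9 mm |
| Underside above post's tip | about 22 mm | 6–45 mm |
| Grip to balance point | about 1 mm | 18 mm |
| Tilt at the hub's top face | about 0.004 rad | 0.09 rad |
| Lens ring to pad's centre | about 2–3 mm | 18 mm |
| Fastest joint | about 0.003 rad/s | arm under 0.02 m/s |

- **Stand contact:** the wrist force was a steady 6 N or so downward, about the arm's weight, with no sign of it touching the stand.
- **Other objects:** the bottle and vial looked undisturbed in the last scene picture. I did not measure them, and I did not check the sherd, though the route passed well clear of everything else.
- **Disagreements:** the ring's top read about 8 mm lower than a level arm would give. I put that down to the lens and the ring's inner wall being counted in, because the hub's face read level. If it were real tilt it would be about 0.04 rad, still within the limit.
- **Refused calls:** my first two move calls were refused because the rows were incomplete; the arm did not move.

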